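Put the washed filter elements back on the store rack by colour

TASK

The four washed filter elements have dried on the drying rack: put them back on the store rack, each over the post of the seat painted in the colour of its cap, upright with the cap on top and fully down on its plate. Lower each one onto its seat, do not let it drop, and leave the carton and the parts bin where they stand.

Things in the scene. Friction and masses are not known exactly. Their poses are not given: they have to be found in the camera images.
- filter_red_mid (a point): Filter element, red cap: upright rigid tube, 50 mm outer diameter, 64 mm tall, 26 mm bore right through; grey pleated metal, top 12 mm a red ring; 0.18 kg. Point: its centre (32 mm below the top), z up its axis. At the start it stands over a 12 mm post, 40 mm tall, one of a row 95 mm apart on the drying rack, a fixed metal tray 104 x 470 mm with a 45 mm high wire handle at each end; foot 20 mm above the bench.
- filter_yellow_mid (a point): Filter element, yellow cap: upright rigid tube, 50 mm outer diameter, 64 mm tall, 26 mm bore right through; grey pleated metal, top 12 mm a yellow ring; 0.18 kg. Point: its centre (32 mm below the top), z up its axis. At the start it stands over a 12 mm post, 40 mm tall, one of a row 95 mm apart on the drying rack, a fixed metal tray 104 x 470 mm with a 45 mm high wire handle at each end; foot 20 mm above the bench.
- filter_green_mid (a point): Filter element, green cap: upright rigid tube, 50 mm outer diameter, 64 mm tall, 26 mm bore right through; grey pleated metal, top 12 mm a green ring; 0.18 kg. Point: its centre (32 mm below the top), z up its axis. At the start it stands over a 12 mm post, 40 mm tall, one of a row 95 mm apart on the drying rack, a fixed metal tray 104 x 470 mm with a 45 mm high wire handle at each end; foot 20 mm above the bench.
- filter_blue_mid (a point): Filter element, blue cap: upright rigid tube, 50 mm outer diameter, 64 mm tall, 26 mm bore right through; grey pleated metal, top 12 mm a blue ring; 0.18 kg. Point: its centre (32 mm below the top), z up its axis. At the start it stands over a 12 mm post, 40 mm tall, one of a row 95 mm apart on the drying rack, a fixed metal tray 104 x 470 mm with a 45 mm high wire handle at each end; foot 20 mm above the bench.
- seat_red_top (a point): Red seat of the store rack: fixed painted plate 70 x 70 mm with a steel post in the middle, 12 mm thick, 40 mm tall. Point: middle of the plate's top, 18 mm above the bench; y runs along the row. The four seats are 95 mm apart on a grey strip 84 x 450 mm with 34 mm high end plates. A seated filter's centre is 32 mm above this point, with 7 mm of play round the post.
- seat_yellow_top (a point): Yellow seat of the store rack: fixed painted plate 70 x 70 mm with a steel post in the middle, 12 mm thick, 40 mm tall. Point: middle of the plate's top, 18 mm above the bench; y runs along the row. The four seats are 95 mm apart on a grey strip 84 x 450 mm with 34 mm high end plates. A seated filter's centre is 32 mm above this point, with 7 mm of play round the post.
- seat_green_top (a point): Green seat of the store rack: fixed painted plate 70 x 70 mm with a steel post in the middle, 12 mm thick, 40 mm tall. Point: middle of the plate's top, 18 mm above the bench; y runs along the row. The four seats are 95 mm apart on a grey strip 84 x 450 mm with 34 mm high end plates. A seated filter's centre is 32 mm above this point, with 7 mm of play round the post.
- seat_blue_top (a point): Blue seat of the store rack: fixed painted plate 70 x 70 mm with a steel post in the middle, 12 mm thick, 40 mm tall. Point: middle of the plate's top, 18 mm above the bench; y runs along the row. The four seats are 95 mm apart on a grey strip 84 x 450 mm with 34 mm high end plates. A seated filter's centre is 32 mm above this point, with 7 mm of play round the post.
- carton_mid (a point): Bystander: closed brown cardboard carton, 100 x 85 mm, 110 mm tall, standing loose on the bench beside the racks. The point is its centre. To be left alone.
- bin_mid (a point): Bystander: grey plastic open-fronted parts bin, 160 x 105 mm, 70 mm tall, with brass fittings in it, loose on the bench beside the racks. The point is on its middle, 33 mm above the bench. To be left alone.

How it is judged:
At the end, for the whole second after the job is handed in: Every filter element stands on the seat of its own colour: axis within 10 mm of the post's axis, centre 27 to 37 mm above the plate (fully down), cap up and within 0.1 rad of upright, released and at rest (horizontal distance between filter_red_mid and seat_red_top below 0.01 m and z of filter_red_mid in the frame of seat_red_top between 0.027 and 0.037 m and angle between each of filter_red_mid, filter_yellow_mid, filter_green_mid, filter_blue_mid's own z axis and vertical below 0.1 rad and linear speed of each of filter_red, filter_yellow, filter_green, filter_blue below 0.02 m/s and angular speed of each of filter_red, filter_yellow, filter_green, filter_blue below 0.2 rad/s and horizontal distance between filter_yellow_mid and seat_yellow_top below 0.01 m and z of filter_yellow_mid in the frame of seat_yellow_top between 0.027 and 0.037 m and horizontal distance between filter_green_mid and seat_green_top below 0.01 m and z of filter_green_mid in the frame of seat_green_top between 0.027 and 0.037 m and horizontal distance between filter_blue_mid and seat_blue_top below 0.01 m and z of filter_blue_mid in the frame of seat_blue_top between 0.027 and 0.037 m); the robot touches nothing.
It fails at once if a filter element was dropped onto its seat (faster than 0.7 m/s just above its plate) ((horizontal distance between filter_red_mid and seat_red_top below 0.02 m and z of filter_red_mid in the frame of seat_red_top below 0.075 m and linear speed of filter_red above 0.7 m/s) or (horizontal distance between filter_yellow_mid and seat_yellow_top below 0.02 m and z of filter_yellow_mid in the frame of seat_yellow_top below 0.075 m and linear speed of filter_yellow above 0.7 m/s) or (horizontal distance between filter_green_mid and seat_green_top below 0.02 m and z of filter_green_mid in the frame of seat_green_top below 0.075 m and linear speed of filter_green above 0.7 m/s) or (horizontal distance between filter_blue_mid and seat_blue_top below 0.02 m and z of filter_blue_mid in the frame of seat_blue_top below 0.075 m and linear speed of filter_blue above 0.7 m/s)).
It fails at once if the carton or the parts bin was pushed more than 20 mm from its place (distance of any of carton_mid, bin_mid from where it was at the start of the episode above 0.02 m).
It also fails if it takes over 86 s, if anything falls off the work surface, if the arm or the gripper's body presses on something with over 40 N, if the wrist force passes 120 N, or if a joint passes its speed limit or range.

ROBOT

A 6-joint arm with a two-finger parallel gripper is mounted at the origin on the work surface. World frame = base frame: x ahead of the robot, y to its left, z up, the work surface at z = 0. Lengths are in m, angles in rad, forces in N, time in s.
With the tool pointing down it reaches from about 0.375 to 0.9 m from the base axis. Payload 3.1 kg.
Tool frame: the origin (TCP) lies midway between the tips of the shut fingers; the grasp point (between the pads) lies robot.grip_point_offset behind it (robot.grip_point_offset is the distance from the TCP to the grasp point, in m); z points along the fingers, y is the direction in which the jaws open and shut (so a half turn about z gives the same grasp; the last joint's range is limited). The gripper opens to 87 mm and grips with 3 to 60 N. Pads are 19 mm wide; open, the fingers measure 117 mm over their backs; the gripper's body (75 mm by 190 mm) begins 51 mm behind the grasp point.
Start: joints at [1.077, 0.527, 1.433, -0, 1.181, -0.178], TCP at [0.193, 0.594, 0.223] pointing down, gripper open.
Joint ranges: [-3.08, 3.08], [-0.75, 2.2], [0.22, 2.44], [-1.43, 4.57], [0, 2.65], [-2.85, 2.85]. Speed limits (rad/s): [2.79, 2.79, 3.14, 3.14, 3.14, 3.14].

INTERFACE

Orientations are given as a unit quaternion [x, y, z, w].
In Python, from rig import robot, cams, hand_in gives the robot as it stands. The module is installed in compiled form; this text tells all that it offers.
- The arm moves only by the tool send_rows, never from a script. Its argument "steps" is one flat list of numbers, 5 for each row, row after row: the finger opening in m, from 0 to 0.087, then the shift along the tool's x, y, z in m, then the turn about the tool's z in rad. A call has 1 to 8 rows; each row is the pose to reach, as a shift and turn from the pose measured when the call began, along the tool's axes at that moment; what a row does not reach only later rows make up. A row lasts 1/8 s, in which the tool goes at most 62.5 mm and 10.7 degrees, less where a joint would pass 70% of its speed; a pose out of reach is approached as far as the arm can. A call with a gripper value outside its range is refused whole. The fingers move at their own pace and stop on an object; "force" is the grip in N (left out, the last holds). Time passes only in rows, so rows that repeat a pose let the fingers close. It gives the time, the measured TCP pose, the force and the opening at its end, in the units of the state.
- robot.get_obs(): the state, without advancing time (a new reading comes with each control period).
- cams.camera(name): name is "side" or "top" or "wrist"; returns a dict with "color" (420x560x3 uint8, red, green, blue), "range_z" (420x560 float32, m along the optical axis (not along the pixel's ray), 0 where there is no reading), "intrinsics" (3x3 intrinsics, pixels), "extrinsics" (4x4, takes a point from camera to world coordinates). Camera axes: x right, y down, z forward; pixel columns grow to the right and rows downward; lengths in m; the calibration is good to about 2 mm. A picture is of the moment at which its call begins.
- hand_in(): hands the job in, once; it reports no verdict.
The state is a dict: "time": time; "q": joint angles; "joint_velocities": joint speeds; "joint_torque": joint torques, N m; "position": TCP position; "tool_rot": TCP orientation; "ft_force": force on the tool from outside, world axes, zero at the start; "moment": the same for the moment, N m; "grip_width": finger opening in m.
Only numpy, scipy, OpenCV 4.12 (cv2) and the standard library are available. Lean on these libraries where they do the work, as an engineer would, in place of code of your own. Each camera call takes 0.05 s, during which the arm holds its last target.

## Working session

There is one attempt and no reset: what is moved stays moved. The work goes in short steps, Python scripts to look and compute and a tool call to move; the robot and the scene stay as the last step left them, time stands still between calls to the robot, and variables do not carry over. Pictures are saved under pics/ and viewed, and the job is handed in when it is done.

Besides the shell and the picture viewer there is one more tool, called after "Call:" in YAML: its name, and indented under it one key for each argument. send_rows: Moves the arm, as the interface text tells. Its arguments: {"type":"object","properties":{"steps":{"type":"array","items":{"type":"number"}},"force":{"type":"number"}},"required":["steps"]}

```bash
mkdir -p pics; python3 - <<'E'
from rig import robot,cams
import cv2,numpy as np
o=robot.get_obs();print(o, robot.grip_point_offset)
for n in["side","top","wrist"]:
    c=cams.camera(n);cv2.imwrite(f"pics/{n}0.png",c["color"][:,:,::-1]);np.savez(f"{n}0.npz",**c);print(n,c["intrinsics"],c["extrinsics"].round(3))
E
```

```text
{'time': 0.0, 'q': array([ 1.07751322e+00,  5.28461419e-01,  1.43387871e+00, -2.06731610e-06,
        1.18141025e+00, -1.78474326e-01]), 'joint_velocities': array([-1.53743996e-03,  1.62165596e-04, -4.68131394e-04, -1.88689545e-03,
        1.17211384e-03, -3.81973715e-07]), 'joint_torque': array([ 8.88087252e-04, -4.40054655e+01, -1.76585716e+01,  6.32681837e-02,
        5.83232555e-02, -1.46199463e-04]), 'position': array([0.19313017, 0.5936499 , 0.22158206]), 'tool_rot': array([ 1.56754738e-01,  9.87636972e-01, -1.01889607e-03, -3.54690939e-04]), 'ft_force': array([-0.4254625 , -0.62693199,  0.01556719]), 'moment': array([ 0.04662487, -0.05205105,  0.01349349]), 'grip_width': 0.08661193964088218} 0.0187
side [[444.24841387   0.         281.82461764]
 [  0.         444.24841387 210.59926967]
 [  0.           0.           1.        ]] [[ 0.992 -0.099  0.082  0.453]
 [-0.128 -0.662  0.739 -0.822]
 [-0.019 -0.743 -0.669  0.813]
 [ 0.     0.     0.     1.   ]]
top [[419.05563819   0.         282.4805119 ]
 [  0.         419.05563819 212.81143419]
 [  0.           0.           1.        ]] [[ 0.018 -0.987  0.157  0.355]
 [-1.    -0.016  0.016 -0.025]
 [-0.013 -0.157 -0.987  1.369]
 [ 0.     0.     0.     1.   ]]
wrist [[310.40923773   0.         283.17591856]
 [  0.         310.40923773 214.16755788]
 [  0.           0.           1.        ]] [[ 0.31   0.912  0.27   0.12 ]
 [ 0.951 -0.296 -0.09   0.618]
 [-0.002  0.285 -0.959  0.384]
 [ 0.     0.     0.     1.   ]]
```

View pics/top0.png

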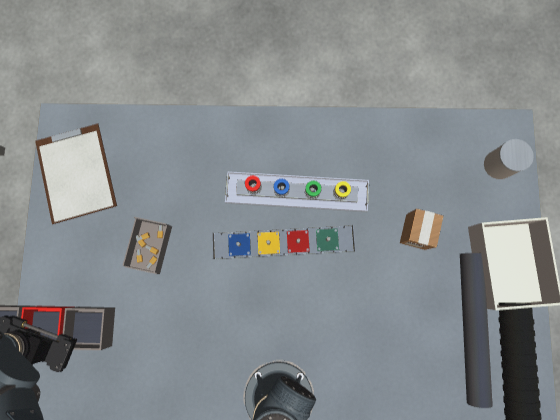

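View pics/side0.png

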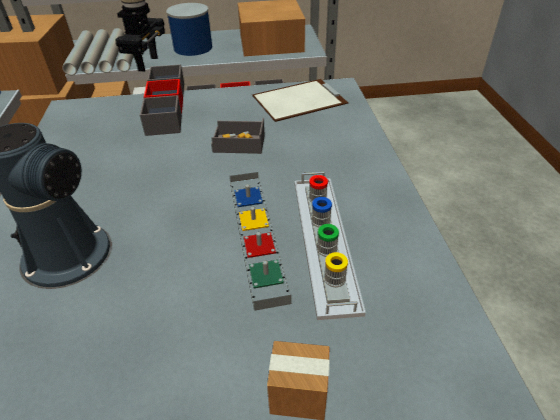

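View pics/wrist0.png

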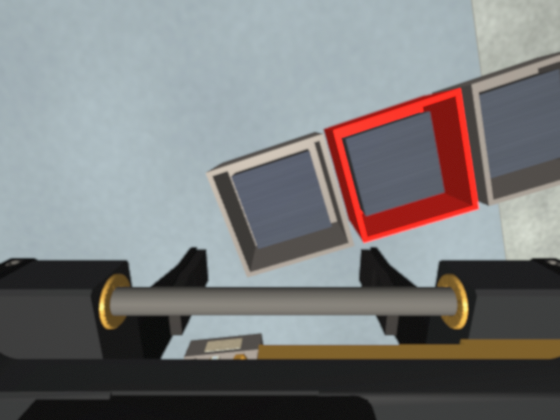

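The top view shows filters R, B, G, Y at pixels (253,184), (282,187), (313,188) and (343,188). The seats B, Y, R, G are at (239,244), (268,242), (298,240) and (328,238). Next I measure them in both views.

```bash
cat > h.py <<'E'
import numpy as np,cv2
H={'red':[(0,8),(172,180)],'yellow':[(20,34)],'green':[(45,85)],'blue':[(100,125)]}
def mask(c,col,s=130,v=60):
    h=cv2.cvtColor(c["color"],cv2.COLOR_RGB2HSV);m=np.zeros(h.shape[:2],bool)
    for a,b in H[col]: m|=(h[...,0]>=a)&(h[...,0]<=b)&(h[...,1]>=s)&(h[...,2]>=v)
    return m
def cloud(c):
    z=c["range_z"].astype(float);K=c["intrinsics"];v,u=np.mgrid[:z.shape[0],:z.shape[1]]
    p=np.stack([(u-K[0,2])/K[0,0]*z,(v-K[1,2])/K[1,1]*z,z],-1);E=c["extrinsics"]
    return p@E[:3,:3].T+E[:3,3]
def ray(c,uv,h):
    K=c["intrinsics"];E=c["extrinsics"]
    d=E[:3,:3]@np.array([(uv[0]-K[0,2])/K[0,0],(uv[1]-K[1,2])/K[1,1],1]);o=E[:3,3]
    return (o+d*(h-o[2])/d[2])
def comps(m,mn=40):
    n,l,s,ce=cv2.connectedComponentsWithStats(m.astype(np.uint8));
    return [(l==i) for i in range(1,n) if s[i,4]>=mn]
E
python3 - <<'E'
from h import *
for n in["top","side"]:
    c=dict(np.load(f"{n}0.npz"));P=cloud(c)
    for col in H:
        for m in comps(mask(c,col)):
            q=P[m];md=np.median(q,0)
            if not(.3<md[0]<.8 and -.35<md[1]<.35): continue
            zt=np.percentile(q[:,2],60)
            cn=max(cv2.findContours(m.astype(np.uint8),0,2)[0],key=cv2.contourArea)
            r=cv2.minAreaRect(cn)
            hi=md[2]>.05
            if hi:
                pts=np.array([ray(c,x[0],.084) for x in cn])
                t=q[q[:,2]>.078]; ex=(t.min(0)+t.max(0))/2
            else:
                t=q[q[:,2]<.024]; ex=(t.min(0)+t.max(0))/2
            print(n,col,m.sum(),"med",md.round(3),"mid",ex.round(4),"rect",ray(c,r[0],.084 if hi else .018).round(4),np.round(r[1],1),round(r[2],1), np.ptp(t,axis=0).round(3))
E
```

```text
top red 150 med [0.652 0.093 0.084] mid [0.6524 0.0923 0.0853] rect [0.6516 0.0925 0.084 ] [15.2 14.8] 63.4 [0.046 0.048 0.012]
top red 396 med [ 0.478 -0.052  0.019] mid [ 0.4786 -0.0528  0.0175] rect [ 0.4784 -0.0529  0.018 ] [20. 21.] 90.0 [0.066 0.068 0.013]
top yellow 145 med [ 0.638 -0.189  0.084] mid [ 0.6374 -0.1902  0.0845] rect [ 0.6385 -0.1893  0.084 ] [14.1 14.8] 45.0 [0.045 0.047 0.012]
top yellow 418 med [0.47  0.04  0.019] mid [0.472  0.0406 0.0179] rect [0.4719 0.0406 0.018 ] [21. 21.] 90.0 [0.069 0.069 0.012]
top green 129 med [ 0.637 -0.098  0.084] mid [ 0.5084 -0.0723  0.7239] rect [ 0.6395 -0.0979  0.084 ] [14. 14.] 90.0 [0.307 0.095 1.29 ]
top blue 141 med [0.644 0.003 0.084] mid [0.6435 0.0024 0.0849] rect [0.6443 0.0024 0.084 ] [14. 14.] 90.0 [0.045 0.044 0.013]
top blue 388 med [0.465 0.135 0.019] mid [0.4639 0.1358 0.0175] rect [0.4638 0.1374 0.018 ] [21. 21.] 90.0 [0.069 0.067 0.013]
side red 213 med [0.654 0.085 0.081] mid [0.6532 0.0914 0.0821] rect [0.6515 0.0807 0.084 ] [14. 18.] 90.0 [0.049 0.054 0.008]
side red 527 med [ 0.479 -0.062  0.016] mid [ 0.47
[... 209 characters left out ...]
077 0.014]
side yellow 334 med [ 0.639 -0.197  0.081] mid [ 0.5587 -0.4949  0.4457] rect [ 0.6378 -0.1995  0.084 ] [20. 22.] 90.0 [0.211 0.654 0.735]
side green 264 med [ 0.639 -0.105  0.081] mid [ 0.5585 -0.4494  0.4458] rect [ 0.6391 -0.1081  0.084 ] [17. 20.] 90.0 [0.211 0.745 0.735]
side green 508 med [ 0.486 -0.156  0.016] mid [ 0.487  -0.1511  0.0159] rect [ 0.4868 -0.1552  0.018 ] [23.5 28.6] 78.7 [0.068 0.072 0.009]
side blue 354 med [0.464 0.127 0.016] mid [0.4652 0.1321 0.0157] rect [0.4654 0.128  0.018 ] [16.8 25.3] 81.9 [0.071 0.075 0.01 ]
side blue 230 med [ 0.645 -0.006  0.081] mid [6.451e-01 5.000e-04 8.190e-02] rect [ 0.6433 -0.009   0.084 ] [15. 19.] 90.0 [0.048 0.052 0.007]
```

```bash
cat >> h.py <<'E'
from scipy.spatial.transform import Rotation as R
def go(*targets,yaw=0.0):
    from rig import robot
    o=robot.get_obs();Q=R.from_quat(o["tool_rot"]);M=Q.as_matrix()
    ya=np.arctan2(M[1,1],M[0,1])
    print("t",round(o["time"],2),"p",o["position"].round(4),"yaw",ya.round(3),"tilt",np.arccos(-M[2,2]).round(4),"w",round(o["grip_width"],4),"F",o["ft_force"].round(1))
    for t in targets: print(t,"->",(M.T@(np.array(t)-o["position"])).round(4),"turn",round(ya-yaw,3))
E
python3 -c "
from h import *
go((.6525,.092,.20),(.6525,.092,.04))"
```

```text
t 0.15 p [0.1932 0.5938 0.2218] yaw 1.256 tilt 0.0017 w 0.0868 F [ 0.3  0.6 -0.1]
(0.6525, 0.092, 0.2) -> [-0.5921 -0.3349  0.0222] turn 1.256
(0.6525, 0.092, 0.04) -> [-0.5921 -0.3346  0.1822] turn 1.256
```

Call:
send_rows:
  steps: [0.087,-0.05,-0.028,0.002,0.16,0.087,-0.1,-0.056,0.004,0.32,0.087,-0.15,-0.084,0.006,0.48,0.087,-0.2,-0.113,0.008,0.64,0.087,-0.25,-0.141,0.01,0.8,0.087,-0.3,-0.169,0.012,0.96,0.087,-0.35,-0.198,0.014,1.12,0.087,-0.4,-0.226,0.016,1.256]

```text
time: 1.15
position: [0.5045, 0.2534, 0.2058]
tool_rot: [0.709, 0.705, -0.001, 0.0]
ft_force: [0.8, 0.4, -0.6]
grip_width: 0.0872
```

```bash
python3 -c "
from h import *
go((.6525,.092,.18),(.6525,.092,.04))"
```

```text
t 1.15 p [0.5045 0.2534 0.2058] yaw -0.005 tilt 0.0018 w 0.0872 F [ 0.8  0.4 -0.6]
(0.6525, 0.092, 0.18) -> [-0.1607  0.1488  0.0259] turn -0.005
(0.6525, 0.092, 0.04) -> [-0.1605  0.1489  0.1659] turn -0.005
```

Good tracking. I'll move over red, then check with the wrist camera.

Call:
send_rows:
  steps: [0.087,-0.04,0.037,0.006,0,0.087,-0.08,0.074,0.013,0,0.087,-0.12,0.111,0.02,0,0.087,-0.16,0.148,0.026,0,0.087,-0.161,0.149,0.026,0,0.087,-0.161,0.149,0.026,0]

```text
time: 1.9
position: [0.6519, 0.0918, 0.1792]
tool_rot: [0.709, 0.705, -0.001, -0.001]
ft_force: [-0.8, 0.4, 0.9]
grip_width: 0.0866
```

```bash
python3 - <<'E'
from h import *
from rig import cams
c=cams.camera("wrist");cv2.imwrite("pics/w1.png",c["color"][:,:,::-1]);P=cloud(c)
for col in H:
    for m in comps(mask(c,col),150):
        q=P[m];q=q[(q[:,2]>.076)&(q[:,2]<.09)]
        if len(q)>50: print(col,((q.min(0)+q.max(0))/2).round(4),np.ptp(q,axis=0).round(3))
go((.6525,.092,.04))
E
```

```text
red [0.6571 0.0938 0.081 ] [0.047 0.048 0.01 ]
blue [0.6486 0.0242 0.0807] [0.032 0.007 0.009]
blue [ 0.6484 -0.0145  0.0827] [0.04  0.013 0.006]
t 1.95 p [0.6515 0.0925 0.1795] yaw -0.004 tilt 0.0031 w 0.0871 F [-0.   0.1 -0. ]
(0.6525, 0.092, 0.04) -> [-0.0004  0.0014  0.1395] turn -0.004
```

View pics/w1.png

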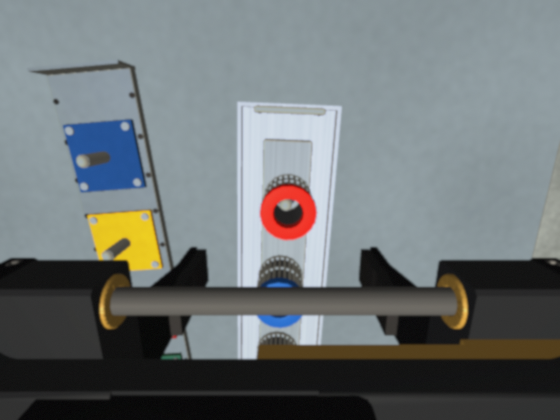

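Wrist view: the red cap is at (288,212), between the jaws. It reads about 4 mm further in x than the top and side views, well inside the jaw clearance. I'm descending.

Call:
send_rows:
  steps: [0.087,0,0.003,0.035,0,0.087,0,0.003,0.07,0,0.087,0,0.003,0.105,0,0.087,0,0.003,0.139,0,0.087,0,0.003,0.139,0,0.087,0,0.003,0.139,0]
  force: 15

```text
time: 2.7
position: [0.6545, 0.0934, 0.0419]
tool_rot: [0.708, 0.706, -0.001, -0.0]
ft_force: [0.1, -0.3, 0.6]
grip_width: 0.0869
```

Call:
send_rows:
  steps: [0.06,0,0,0,0,0.04,0,0,0,0,0.04,0,0,0,0,0.04,0,0,0,0,0.04,0,0,0,0,0.04,0,0,0,0]
  force: 15

```text
time: 3.45
position: [0.6549, 0.0933, 0.042]
tool_rot: [0.708, 0.706, -0.001, 0.0]
ft_force: [0.9, 0.5, 0.9]
grip_width: 0.0495
```

```bash
python3 -c "
from h import *
go((.654,.092,.17))"
```

```text
t 3.45 p [0.6549 0.0933 0.042 ] yaw -0.003 tilt 0.001 w 0.0495 F [0.9 0.5 0.9]
(0.654, 0.092, 0.17) -> [-0.0014 -0.001  -0.128 ] turn -0.003
```

Call:
send_rows:
  steps: [0.04,0,0,-0.04,0,0.04,0,0,-0.08,0,0.04,0,0,-0.13,0,0.04,-0.04,-0.05,-0.13,0,0.04,-0.08,-0.1,-0.13,0,0.04,-0.12,-0.14,-0.13,0,0.04,-0.146,-0.175,-0.13,0,0.04,-0.146,-0.175,-0.13,0]

```text
time: 4.45
position: [0.4759, -0.0528, 0.1718]
tool_rot: [0.709, 0.705, -0.002, -0.002]
ft_force: [0.6, 0.7, -2.6]
grip_width: 0.0496
```

```bash
python3 - <<'E'
from h import *
from rig import cams
for n in("wrist","side","top"):
    c=cams.camera(n);P=cloud(c);cv2.imwrite(f"pics/{n}2.png",c["color"][:,:,::-1])
    for col in H:
        for m in comps(mask(c,col),60):
            q=P[m];md=np.median(q,0)
            if not(.3<md[0]<.8 and -.35<md[1]<.35): continue
            q=q[abs(q[:,2]-md[2])<.01]
            print(n,col,m.sum(),((q.min(0)+q.max(0))/2).round(4),np.ptp(q,axis=0).round(3))
go((.479,-.053,.17),(.479,-.053,.042))
E
```

```text
wrist red 2936 [ 0.4824 -0.0509  0.0202] [0.073 0.068 0.01 ]
wrist red 3279 [ 0.4768 -0.037   0.2093] [0.048 0.019 0.012]
wrist red 2585 [ 0.4778 -0.066   0.2095] [0.047 0.017 0.012]
wrist yellow 5055 [0.4742 0.0421 0.0184] [0.074 0.074 0.015]
wrist yellow 83 [ 0.5071 -0.0243  0.2617] [0.002 0.008 0.004]
wrist yellow 61 [ 0.4486 -0.0236  0.2628] [0.001 0.006 0.003]
wrist green 1195 [ 0.6431 -0.0904  0.08  ] [0.048 0.035 0.012]
wrist blue 2491 [0.4697 0.1141 0.0178] [0.069 0.03  0.006]
wrist blue 2801 [0.6477 0.0026 0.0801] [0.049 0.048 0.013]
side red 312 [ 0.4768 -0.0576  0.209 ] [0.049 0.044 0.016]
side red 525 [ 0.4797 -0.0563  0.0154] [0.073 0.075 0.011]
side yellow 462 [0.4727 0.0396 0.0153] [0.073 0.08  0.012]
side yellow 335 [ 0.6393 -0.1927  0.0789] [0.049 0.051 0.015]
side green 265 [ 0.6399 -0.1006  0.0786] [0.047 0.049 0.014]
side green 519 [ 0.4862 -0.1515  0.0157] [0.07 0.07 0.01]
side blue 71 [0.4402 0.1265 0.0156] [0.021 0.062 0.008]
side blue 230 [ 0.6448 -0.0011  0.0784] [0.047 0.052 0.014]
top yellow 145 [ 0.6382 -0.1902  0.0819] [0.047 0.047 0.015]
top yellow 76 [0.475  0.0638 0.0192] [0.056 0.023 0.014]
top green 127 [ 0.64   -0.0979  0.0837] [0.047 0.044 0.016]
top blue 141 [0.6448 0.0024 0.083 ] [0.046 0.044 0.017]
top blue 388 [0.4639 0.1377 0.0196] [0.069 0.07  0.016]
t 4.6 p [ 0.4804 -0.052   0.1723] yaw -0.003 tilt 0.0011 w 0.0497 F [-0.3  0.7 -1.5]
(0.479, -0.053, 0.17) -> [-0.001  -0.0014  0.0023] turn -0.003
(0.479, -0.053, 0.042) -> [-0.0009 -0.0015  0.1303] turn -0.003
```

View pics/wrist2.png

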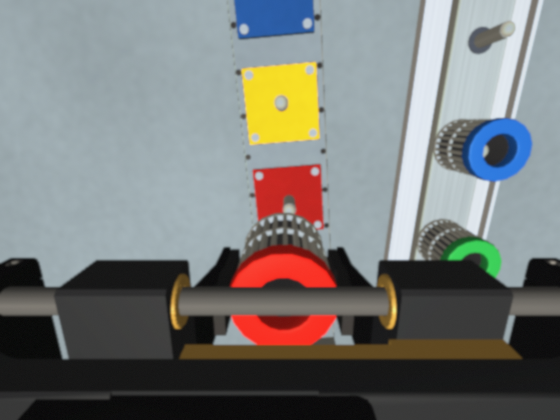

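View pics/side2.png

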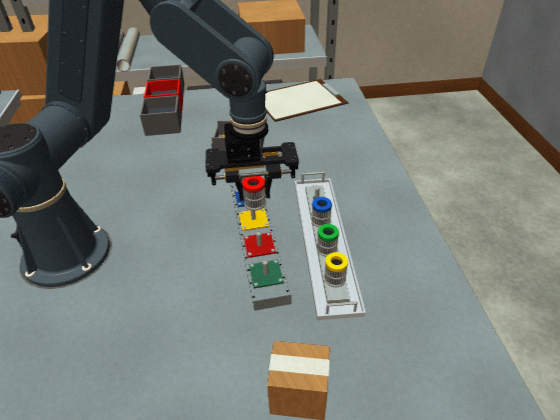

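Call:
send_rows:
  steps: [0.04,0,0,0.03,0,0.04,0,0,0.06,0,0.04,0,0,0.08,0,0.04,0,0,0.095,0,0.04,0,0,0.11,0,0.04,0,0,0.12,0,0.04,0,0,0.13,0,0.04,0,0,0.13,0]

```text
time: 5.6
position: [0.4803, -0.052, 0.0418]
tool_rot: [0.708, 0.706, -0.0, 0.0]
ft_force: [0.5, -0.0, -1.5]
grip_width: 0.0498
```

```bash
python3 - <<'E'
from h import *
from rig import cams
c=cams.camera("side");cv2.imwrite("pics/s3.png",cv2.resize(c["color"][140:340,180:400,::-1],None,fx=3,fy=3))
go((.48,-.053,.04))
E
```

```text
t 5.65 p [ 0.4805 -0.0521  0.0422] yaw -0.003 tilt 0.0009 w 0.0494 F [-0.2 -0.3 -1.8]
(0.48, -0.053, 0.04) -> [-0.0009 -0.0005  0.0022] turn -0.003
```

View pics/s3.png

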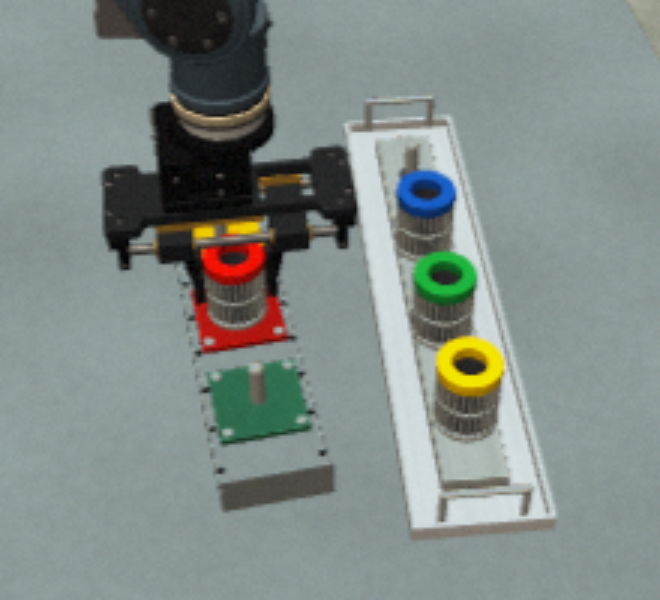

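The filter is over the post and about 2 mm above its plate. I'll lower the rest and release.

Call:
send_rows:
  steps: [0.04,0,0,0.002,0,0.04,0,0,0.003,0,0.04,0,0,0.003,0]

```text
time: 6.02
position: [0.4809, -0.0523, 0.04]
tool_rot: [0.708, 0.706, 0.0, 0.001]
ft_force: [0.0, 0.1, 4.9]
grip_width: 0.0498
```

Call:
send_rows:
  steps: [0.06,0,0,0,0,0.087,0,0,0,0,0.087,0,0,0,0,0.087,0,0,0,0,0.087,0,0,-0.04,0,0.087,0,0,-0.09,0,0.087,0,0,-0.13,0,0.087,0,0,-0.13,0]

```text
time: 7.02
position: [0.4828, -0.0527, 0.1728]
tool_rot: [0.708, 0.706, 0.002, 0.004]
ft_force: [-0.3, 0.4, -0.2]
grip_width: 0.0872
```

```bash
python3 - <<'E'
from h import *
from rig import cams
c=cams.camera("side");cv2.imwrite("pics/s4.png",cv2.resize(c["color"][140:340,180:400,::-1],None,fx=3,fy=3))
go((.645,.0025,.17),(.645,.0025,.042))
E
```

```text
t 7.08 p [ 0.4814 -0.0523  0.1711] yaw -0.003 tilt 0.0052 w 0.0872 F [-0.3  0.1 -1.1]
(0.645, 0.0025, 0.17) -> [0.0554 0.1634 0.0017] turn -0.003
(0.645, 0.0025, 0.042) -> [0.0557 0.1628 0.1297] turn -0.003
```

View pics/s4.png

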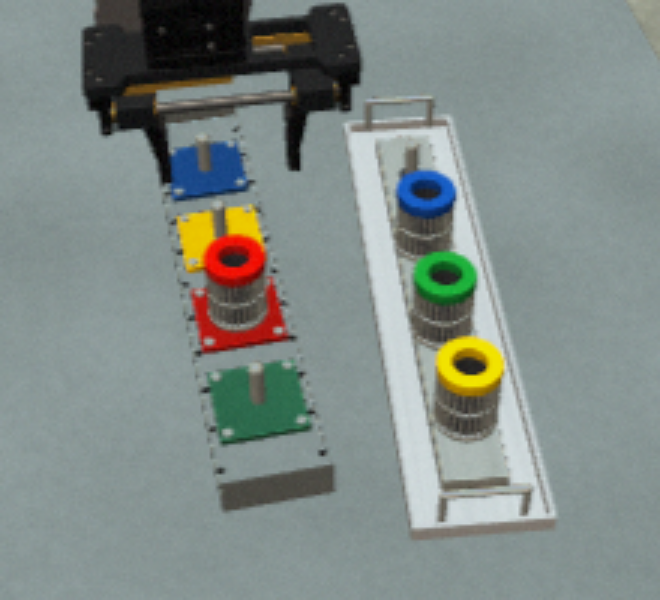

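Red is seated: the contact force was 4.9 N and the picture shows it upright on its plate at about (237,285). Blue is next.

Call:
send_rows:
  steps: [0.087,0.018,0.055,0,0,0.087,0.037,0.11,0,0,0.087,0.055,0.164,0,0,0.087,0.055,0.164,0,0,0.087,0.055,0.164,0.04,0,0.087,0.055,0.164,0.09,0,0.087,0.055,0.164,0.13,0,0.087,0.055,0.164,0.13,0]

```text
time: 8.07
position: [0.6406, 0.0022, 0.0368]
tool_rot: [0.708, 0.706, -0.003, -0.003]
ft_force: [-0.1, 0.3, 0.9]
grip_width: 0.0871
```

Call:
send_rows:
  steps: [0.06,0,0,0,0,0.04,0,0,0,0,0.04,0,0,0,0,0.04,0,0,0,0,0.04,0,0,0,0,0.04,0,0,0,0]

```text
time: 8.82
position: [0.6427, 0.002, 0.0382]
tool_rot: [0.708, 0.706, -0.001, -0.001]
ft_force: [3.1, 0.4, 6.5]
grip_width: 0.0503
```

```bash
python3 - <<'E'
from h import *
go((.645,.0025,.172),(.4655,.136,.172))
E
```

```text
t 8.82 p [0.6427 0.002  0.0382] yaw -0.004 tilt 0.0033 w 0.0503 F [3.1 0.4 6.5]
(0.645, 0.0025, 0.172) -> [ 0.0004  0.0019 -0.1338] turn -0.004
(0.4655, 0.136, 0.172) -> [ 0.1332 -0.1781 -0.1333] turn -0.004
```

Call:
send_rows:
  steps: [0.04,0,0.001,-0.04,0,0.04,0,0.001,-0.08,0,0.04,0,0.001,-0.133,0,0.04,0.04,-0.05,-0.133,0,0.04,0.08,-0.1,-0.133,0,0.04,0.11,-0.14,-0.133,0,0.04,0.133,-0.178,-0.133,0,0.04,0.133,-0.178,-0.133,0]

```text
time: 9.82
position: [0.4589, 0.1371, 0.1703]
tool_rot: [0.707, 0.707, -0.005, -0.004]
ft_force: [0.4, -0.5, -2.3]
grip_width: 0.0503
```

Call:
send_rows:
  steps: [0.04,0,0,0,0]

```text
time: 9.95
position: [0.4586, 0.137, 0.17]
tool_rot: [0.707, 0.707, -0.006, -0.004]
ft_force: [0.1, 0.5, -2.1]
grip_width: 0.0499
```

```bash
cat > m.py <<'E'
from h import *
from rig import cams
import sys
def meas(k,ns=("wrist","side","top")):
  for n in ns:
    c=cams.camera(n);P=cloud(c);cv2.imwrite(f"pics/{n}{k}.png",c["color"][:,:,::-1])
    for col in H:
        for m in comps(mask(c,col),60):
            q=P[m];md=np.median(q,0)
            if not(.3<md[0]<.8 and -.35<md[1]<.35): continue
            q=q[abs(q[:,2]-md[2])<.01]
            print(n,col,m.sum(),((q.min(0)+q.max(0))/2).round(4),np.ptp(q,axis=0).round(3))
E
python3 - <<'E'
from m import *
meas(5,("wrist","side"))
go((.4655,.136,.17),(.4655,.136,.042))
E
```

```text
wrist yellow 97 [0.4905 0.1656 0.2599] [0.002 0.009 0.003]
wrist blue 3016 [0.4683 0.1381 0.0198] [0.072 0.068 0.008]
wrist blue 2989 [0.4608 0.1531 0.2104] [0.046 0.018 0.012]
wrist blue 2663 [0.4606 0.1263 0.2108] [0.05  0.017 0.012]
side red 260 [ 0.4789 -0.0565  0.0769] [0.046 0.05  0.015]
side red 287 [ 0.4797 -0.0573  0.014 ] [0.073 0.072 0.012]
side yellow 106 [0.4932 0.0536 0.0147] [0.031 0.052 0.012]
side yellow 172 [0.4516 0.038  0.0157] [0.031 0.074 0.016]
side yellow 333 [ 0.6395 -0.1939  0.0787] [0.05  0.05  0.014]
side green 263 [ 0.6399 -0.1008  0.0785] [0.047 0.05  0.014]
side green 514 [ 0.4861 -0.1522  0.0161] [0.07  0.072 0.01 ]
side blue 221 [0.4567 0.1334 0.2091] [0.05  0.053 0.015]
side blue 359 [0.4652 0.1313 0.0147] [0.071 0.073 0.013]
t 10.05 p [0.4585 0.1367 0.1698] yaw -0.001 tilt 0.0156 w 0.0497 F [ 1.  -0.1 -2.6]
(0.4655, 0.136, 0.17) -> [-0.0007  0.007  -0.0003] turn -0.001
(0.4655, 0.136, 0.042) -> [-0.0004  0.009   0.1277] turn -0.001
```

View pics/wrist5.png

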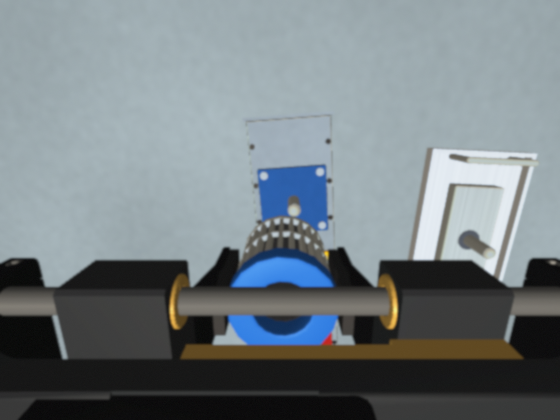

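Lag froze a 7 mm offset because I ended the call too early: the wrist view shows the post at (294,205) against the cap centre at (284,305). I'll correct that and use longer holds from now on.

Call:
send_rows:
  steps: [0.04,0,0.004,0,0,0.04,0,0.007,0.01,0,0.04,0,0.0075,0.03,0,0.04,0,0.008,0.05,0,0.04,0,0.008,0.07,0,0.04,0,0.008,0.07,0,0.04,0,0.008,0.07,0,0.04,0,0.008,0.07,0]

```text
time: 11.05
position: [0.4661, 0.1366, 0.1003]
tool_rot: [0.707, 0.707, -0.005, -0.004]
ft_force: [0.7, -0.2, -2.8]
grip_width: 0.0503
```

```bash
python3 - <<'E'
from h import *
go((.466,.136,.10),(.466,.136,.042),(.466,.136,.038))
E
```

```text
t 11.05 p [0.4661 0.1366 0.1003] yaw -0.001 tilt 0.0138 w 0.0503 F [ 0.7 -0.2 -2.8]
(0.466, 0.136, 0.1) -> [-0.0006 -0.0001  0.0003] turn -0.001
(0.466, 0.136, 0.042) -> [-0.0005  0.0007  0.0583] turn -0.001
(0.466, 0.136, 0.038) -> [-0.0005  0.0007  0.0623] turn -0.001
```

Call:
send_rows:
  steps: [0.04,0,0,0.015,0,0.04,0,0,0.03,0,0.04,0,0,0.04,0,0.04,0,0.001,0.05,0,0.04,0,0.001,0.058,0,0.04,0,0.001,0.061,0,0.04,0,0.001,0.063,0,0.04,0,0.001,0.063,0]

```text
time: 12.05
position: [0.4664, 0.1365, 0.0375]
tool_rot: [0.707, 0.707, -0.005, -0.004]
ft_force: [-0.1, 0.1, -2.9]
grip_width: 0.0501
```

Call:
send_rows:
  steps: [0.04,0,0,0.001,0,0.04,0,0,0.002,0,0.04,0,0,0.002,0]

```text
time: 12.42
position: [0.4666, 0.1362, 0.0368]
tool_rot: [0.707, 0.707, -0.005, -0.004]
ft_force: [-1.8, -2.0, 10.0]
grip_width: 0.0503
```

```bash
python3 - <<'E'
from m import *
c=cams.camera("side");cv2.imwrite("pics/s6.png",cv2.resize(c["color"][140:340,180:400,::-1],None,fx=3,fy=3))
go((.466,.136,.038))
E
```

```text
t 12.47 p [0.4667 0.1362 0.0368] yaw -0.0 tilt 0.0122 w 0.05 F [-2.4 -2.4  8.8]
(0.466, 0.136, 0.038) -> [-0.0002 -0.0007 -0.0012] turn -0.0
```

View pics/s6.png

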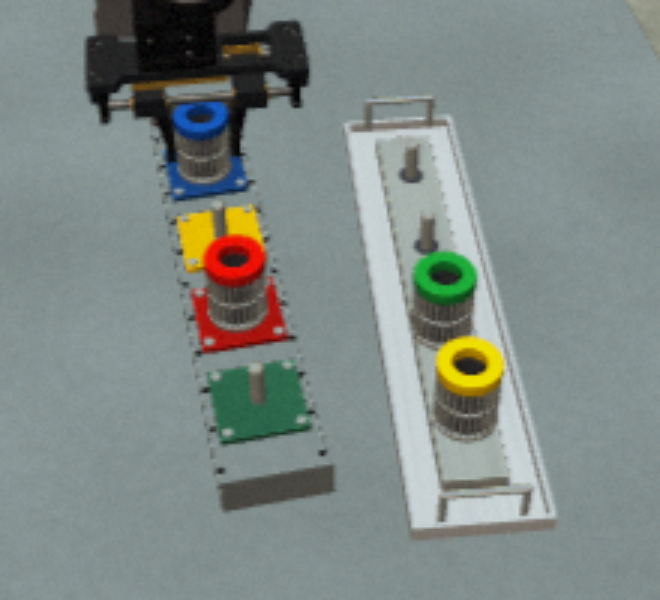

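Blue is seated, with 9–10 N of contact at (200,160). I'll release and retract, holding long enough at the end.

Call:
send_rows:
  steps: [0.06,0,0,0,0,0.087,0,0,0,0,0.087,0,0,0,0,0.087,0,0,-0.04,0,0.087,0,0,-0.09,0,0.087,0,0,-0.13,0,0.087,0,0,-0.13,0,0.087,0,0,-0.13,0]

```text
time: 13.48
position: [0.4675, 0.1364, 0.1662]
tool_rot: [0.707, 0.707, -0.005, -0.004]
ft_force: [-0.0, 0.1, 0.2]
grip_width: 0.087
```

```bash
python3 - <<'E'
from h import *
go((.642,-.098,.17),(.642,-.098,.04))
E
```

```text
t 13.47 p [0.4675 0.1364 0.1662] yaw -0.0 tilt 0.0134 w 0.087 F [-0.   0.1  0.2]
(0.642, -0.098, 0.17) -> [-0.2344  0.1745 -0.0056] turn -0.0
(0.642, -0.098, 0.04) -> [-0.2341  0.1762  0.1244] turn -0.0
```

Call:
send_rows:
  steps: [0.087,-0.04,0.03,-0.005,0,0.087,-0.08,0.06,-0.005,0,0.087,-0.12,0.09,-0.005,0,0.087,-0.16,0.12,-0.005,0,0.087,-0.2,0.15,-0.005,0,0.087,-0.234,0.175,-0.005,0,0.087,-0.234,0.175,-0.005,0]

```text
time: 14.35
position: [0.6433, -0.1004, 0.1665]
tool_rot: [0.708, 0.706, -0.006, -0.005]
ft_force: [-0.5, 0.5, -0.0]
grip_width: 0.0867
```

```bash
python3 - <<'E'
from h import *
go((.642,-.098,.17),(.642,-.098,.04))
E
```

```text
t 14.35 p [ 0.6433 -0.1004  0.1665] yaw -0.004 tilt 0.0153 w 0.0867 F [-0.5  0.5 -0. ]
(0.642, -0.098, 0.17) -> [ 0.0024 -0.0013 -0.0034] turn -0.004
(0.642, -0.098, 0.04) -> [0.0027 0.0006 0.1265] turn -0.004
```

Call:
send_rows:
  steps: [0.087,0.002,0,0.03,0,0.087,0.002,0,0.06,0,0.087,0.002,0,0.09,0,0.087,0.002,0,0.115,0,0.087,0.002,0,0.126,0,0.087,0.002,0,0.126,0,0.087,0.002,0,0.126,0]

```text
time: 15.22
position: [0.6419, -0.0986, 0.0413]
tool_rot: [0.708, 0.706, -0.006, -0.004]
ft_force: [-0.6, 0.1, 1.0]
grip_width: 0.087
```

Call:
send_rows:
  steps: [0.06,0,0,0,0,0.04,0,0,0,0,0.04,0,0,0,0,0.04,0,0,0,0,0.04,0,0,0,0,0.04,0,0,0,0]

```text
time: 15.98
position: [0.642, -0.0987, 0.0414]
tool_rot: [0.708, 0.706, -0.006, -0.004]
ft_force: [-0.2, 0.4, 0.3]
grip_width: 0.0502
```

```bash
python3 - <<'E'
from h import *
go((.642,-.098,.172),(.4885,-.1475,.172))
E
```

```text
t 15.97 p [ 0.642  -0.0987  0.0414] yaw -0.003 tilt 0.0138 w 0.0502 F [-0.2  0.4  0.3]
(0.642, -0.098, 0.172) -> [ 0.0004 -0.0018 -0.1305] turn -0.003
(0.4885, -0.1475, 0.172) -> [-0.0497 -0.1551 -0.1283] turn -0.003
```

Call:
send_rows:
  steps: [0.04,0,-0.001,-0.04,0,0.04,0,-0.001,-0.08,0,0.04,0,-0.002,-0.13,0,0.04,0,-0.002,-0.13,0,0.04,0,-0.002,-0.13,0]

```text
time: 16.6
position: [0.6407, -0.098, 0.1704]
tool_rot: [0.708, 0.706, -0.006, -0.005]
ft_force: [-0.7, -0.1, -3.1]
grip_width: 0.0505
```

```bash
python3 - <<'E'
from h import *
go((.4885,-.1475,.172))
E
```

```text
t 16.6 p [ 0.6407 -0.098   0.1704] yaw -0.003 tilt 0.0161 w 0.0505 F [-0.7 -0.1 -3.1]
(0.4885, -0.1475, 0.172) -> [-0.05   -0.152   0.0009] turn -0.003
```

Call:
send_rows:
  steps: [0.04,-0.012,-0.04,0,0,0.04,-0.025,-0.08,0,0,0.04,-0.037,-0.115,0,0,0.04,-0.046,-0.14,0,0,0.04,-0.05,-0.152,0,0,0.04,-0.05,-0.152,0,0,0.04,-0.05,-0.152,0,0,0.04,-0.05,-0.152,0,0]

```text
time: 17.6
position: [0.4894, -0.1474, 0.1728]
tool_rot: [0.708, 0.706, -0.006, -0.005]
ft_force: [0.1, 0.1, -1.9]
grip_width: 0.0504
```

```bash
python3 - <<'E'
from m import *
meas(7,("wrist","side"))
go((.4885,-.1475,.172),(.4885,-.1475,.042))
E
```

```text
wrist red 4670 [ 0.4824 -0.0526  0.0775] [0.05  0.048 0.014]
wrist yellow 2597 [0.4755 0.0186 0.0158] [0.072 0.03  0.009]
wrist yellow 1177 [ 0.6425 -0.1799  0.0799] [0.049 0.028 0.012]
wrist yellow 90 [ 0.5217 -0.1187  0.2629] [0.002 0.008 0.003]
wrist green 3163 [ 0.4914 -0.1303  0.211 ] [0.046 0.018 0.012]
wrist green 2386 [ 0.491  -0.1599  0.2112] [0.046 0.017 0.012]
side red 278 [ 0.4796 -0.0596  0.015 ] [0.073 0.069 0.012]
side yellow 112 [0.4448 0.0347 0.0139] [0.018 0.068 0.012]
side yellow 329 [ 0.6396 -0.1927  0.0788] [0.05  0.049 0.014]
side green 292 [ 0.4882 -0.1543  0.2096] [0.05  0.043 0.014]
side green 519 [ 0.4869 -0.1521  0.0152] [0.068 0.072 0.011]
t 17.7 p [ 0.4891 -0.1473  0.1728] yaw -0.003 tilt 0.0158 w 0.0505 F [-0.1 -0.5 -2.7]
(0.4885, -0.1475, 0.172) -> [-0.0002 -0.0006  0.0009] turn -0.003
(0.4885, -0.1475, 0.042) -> [0.     0.0014 0.1308] turn -0.003
```

View pics/wrist7.png

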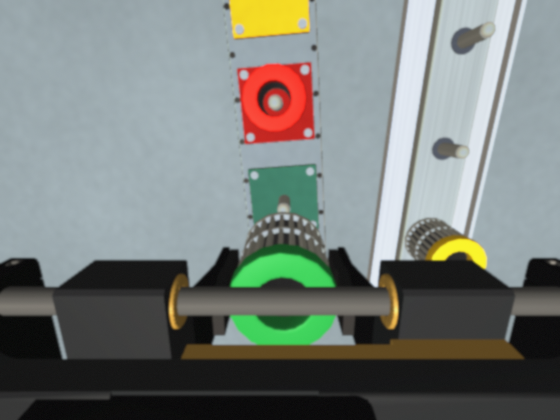

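The post at (284,205) lines up with the cap at (283,305), and red sits centred on its post at (275,100). I'm lowering green.

Call:
send_rows:
  steps: [0.04,0,0,0.03,0,0.04,0,0,0.06,0,0.04,0,0,0.085,0,0.04,0,0.001,0.105,0,0.04,0,0.001,0.12,0,0.04,0,0.001,0.13,0,0.04,0,0.001,0.132,0,0.04,0,0.001,0.132,0]

```text
time: 18.7
position: [0.4884, -0.1476, 0.0411]
tool_rot: [0.708, 0.706, -0.006, -0.005]
ft_force: [-0.2, -0.1, -1.3]
grip_width: 0.0503
```

Call:
send_rows:
  steps: [0.04,0,0,0.001,0,0.04,0,0,0.002,0,0.04,0,0,0.002,0]

```text
time: 19.08
position: [0.4886, -0.1478, 0.0394]
tool_rot: [0.708, 0.706, -0.006, -0.004]
ft_force: [-0.8, -0.1, -0.7]
grip_width: 0.0504
```

Call:
send_rows:
  steps: [0.04,0,0,0.001,0,0.04,0,0,0.001,0]

```text
time: 19.32
position: [0.4886, -0.1479, 0.0393]
tool_rot: [0.708, 0.706, -0.006, -0.004]
ft_force: [-1.5, 0.9, 5.9]
grip_width: 0.0506
```

```bash
python3 - <<'E'
from m import *
c=cams.camera("side");cv2.imwrite("pics/s8.png",cv2.resize(c["color"][140:340,180:400,::-1],None,fx=3,fy=3))
go((.488,-.1475,.17))
E
```

```text
t 19.38 p [ 0.4886 -0.1479  0.0393] yaw -0.003 tilt 0.0141 w 0.0506 F [-0.8  0.8  5.7]
(0.488, -0.1475, 0.17) -> [-0.     -0.0024 -0.1306] turn -0.003
```

View pics/s8.png

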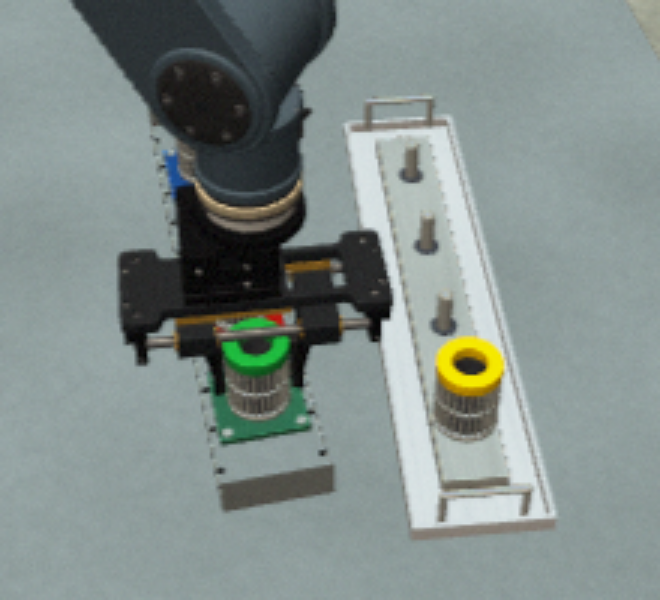

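Green is down on its plate, with 5.7 N of contact at (257,390). I'll release it and retract.

Call:
send_rows:
  steps: [0.06,0,0,0,0,0.087,0,0,0,0,0.087,0,0,0,0,0.087,0,0,-0.04,0,0.087,0,0,-0.09,0,0.087,0,0,-0.13,0,0.087,0,0,-0.13,0,0.087,0,0,-0.13,0]

```text
time: 20.38
position: [0.4897, -0.1471, 0.1687]
tool_rot: [0.708, 0.706, -0.006, -0.005]
ft_force: [-0.7, 0.2, 0.1]
grip_width: 0.0867
```

```bash
python3 - <<'E'
from h import *
go((.6405,-.1895,.17),(.6405,-.1895,.04))
E
```

```text
t 20.38 p [ 0.4897 -0.1471  0.1687] yaw -0.003 tilt 0.0152 w 0.0867 F [-0.7  0.2  0.1]
(0.6405, -0.1895, 0.17) -> [-0.042   0.1508 -0.0034] turn -0.003
(0.6405, -0.1895, 0.04) -> [-0.0417  0.1528  0.1265] turn -0.003
```

Call:
send_rows:
  steps: [0.087,-0.012,0.045,0,0,0.087,-0.024,0.09,0,0,0.087,-0.035,0.13,0,0,0.087,-0.042,0.151,0,0,0.087,-0.042,0.151,0,0,0.087,-0.042,0.151,0,0,0.087,-0.042,0.151,0.02,0,0.087,-0.042,0.151,0.02,0]

```text
time: 21.38
position: [0.6376, -0.1884, 0.1448]
tool_rot: [0.708, 0.706, -0.007, -0.007]
ft_force: [-0.5, -0.1, -0.1]
grip_width: 0.0868
```

```bash
python3 - <<'E'
from h import *
go((.6405,-.1895,.04))
E
```

```text
t 21.38 p [ 0.6376 -0.1884  0.1448] yaw -0.003 tilt 0.0203 w 0.0868 F [-0.5 -0.1 -0.1]
(0.6405, -0.1895, 0.04) -> [-0.0011  0.005   0.1047] turn -0.003
```

Call:
send_rows:
  steps: [0.087,-0.001,0.003,0.03,0,0.087,-0.001,0.004,0.06,0,0.087,-0.001,0.005,0.09,0,0.087,-0.001,0.005,0.104,0,0.087,-0.001,0.005,0.104,0,0.087,-0.001,0.005,0.104,0,0.087,-0.001,0.005,0.104,0]

```text
time: 22.25
position: [0.6414, -0.1898, 0.0422]
tool_rot: [0.708, 0.706, -0.007, -0.006]
ft_force: [-1.0, 0.1, 0.3]
grip_width: 0.0873
```

Call:
send_rows:
  steps: [0.06,0,0,0,0,0.04,0,0,0,0,0.04,0,0,0,0,0.04,0,0,0,0,0.04,0,0,0,0,0.04,0,0,0,0]

```text
time: 23.0
position: [0.6415, -0.1898, 0.0422]
tool_rot: [0.708, 0.706, -0.007, -0.006]
ft_force: [0.3, -0.7, -0.6]
grip_width: 0.0496
```

Call:
send_rows:
  steps: [0.04,0,-0.001,-0.04,0,0.04,0,-0.002,-0.08,0,0.04,0,-0.002,-0.12,0,0.04,0,-0.002,-0.13,0,0.04,0,-0.002,-0.13,0,0.04,0,-0.002,-0.13,0,0.04,0,-0.002,-0.13,0]

```text
time: 23.88
position: [0.6407, -0.1892, 0.1701]
tool_rot: [0.708, 0.706, -0.007, -0.008]
ft_force: [0.5, 1.1, -1.5]
grip_width: 0.0497
```

```bash
python3 - <<'E'
from h import *
go((.4735,.041,.172))
E
```

```text
t 23.88 p [ 0.6407 -0.1892  0.1701] yaw -0.003 tilt 0.0213 w 0.0497 F [ 0.5  1.1 -1.5]
(0.4735, 0.041, 0.172) -> [ 0.2298 -0.1678  0.0018] turn -0.003
```

Call:
send_rows:
  steps: [0.04,0.04,-0.03,0,0,0.04,0.08,-0.06,0,0,0.04,0.12,-0.09,0,0,0.04,0.16,-0.12,0,0,0.04,0.2,-0.146,0,0,0.04,0.22,-0.16,0,0,0.04,0.23,-0.168,0,0,0.04,0.23,-0.168,0,0]

```text
time: 24.88
position: [0.4739, 0.041, 0.1738]
tool_rot: [0.708, 0.706, -0.007, -0.007]
ft_force: [0.0, -0.9, -1.1]
grip_width: 0.0492
```

```bash
python3 - <<'E'
from m import *
meas(9,("side","wrist"))
go((.4735,.041,.172),(.4735,.041,.042))
E
```

```text
side red 260 [ 0.479  -0.0553  0.0761] [0.046 0.052 0.014]
side red 111 [ 0.4543 -0.0598  0.0149] [0.022 0.07  0.01 ]
side yellow 279 [0.4732 0.0376 0.212 ] [0.05  0.054 0.018]
side yellow 106 [0.4932 0.0543 0.0153] [0.031 0.054 0.016]
side yellow 170 [0.4516 0.0385 0.0163] [0.031 0.075 0.014]
side green 298 [ 0.487  -0.1499  0.077 ] [0.048 0.049 0.014]
side green 221 [ 0.4869 -0.156   0.0163] [0.068 0.062 0.009]
side blue 178 [0.4662 0.1273 0.015 ] [0.073 0.069 0.011]
wrist yellow 3224 [0.4744 0.0441 0.0195] [0.074 0.068 0.016]
wrist yellow 3159 [0.4762 0.0556 0.2116] [0.048 0.018 0.012]
wrist yellow 83 [0.5071 0.0693 0.2639] [0.002 0.008 0.003]
wrist yellow 2728 [0.4759 0.0274 0.2116] [0.048 0.017 0.012]
wrist blue 4454 [0.4684 0.1349 0.0776] [0.049 0.049 0.013]
t 24.98 p [0.4749 0.0402 0.1739] yaw -0.003 tilt 0.0194 w 0.0497 F [-0.2  0.2 -1.2]
(0.4735, 0.041, 0.172) -> [ 0.0008 -0.0014  0.002 ] turn -0.003
(0.4735, 0.041, 0.042) -> [0.0008 0.0011 0.1319] turn -0.003
```

View pics/wrist9.png

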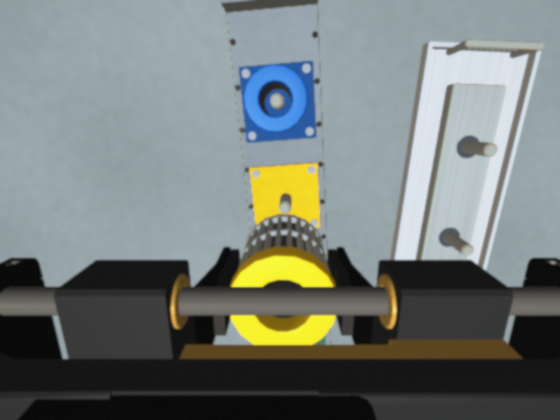

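The yellow post at (284,205) is aligned with the cap, and blue is centred on its post at (275,100). I'm lowering yellow.

Call:
send_rows:
  steps: [0.04,0.001,0,0.03,0,0.04,0.001,0,0.06,0,0.04,0.001,0,0.085,0,0.04,0.001,0.001,0.105,0,0.04,0.001,0.001,0.12,0,0.04,0.001,0.001,0.13,0,0.04,0.001,0.001,0.132,0,0.04,0.001,0.001,0.132,0]

```text
time: 25.98
position: [0.4739, 0.0409, 0.0421]
tool_rot: [0.708, 0.706, -0.007, -0.007]
ft_force: [0.4, 1.1, -1.5]
grip_width: 0.0495
```

Call:
send_rows:
  steps: [0.04,0,0,0.001,0,0.04,0,0,0.002,0,0.04,0,0,0.002,0]

```text
time: 26.35
position: [0.4739, 0.041, 0.0403]
tool_rot: [0.708, 0.706, -0.006, -0.006]
ft_force: [0.7, -0.5, -1.4]
grip_width: 0.0495
```

Call:
send_rows:
  steps: [0.04,0,0,0.001,0,0.04,0,0,0.0015,0,0.04,0,0,0.0015,0]

```text
time: 26.72
position: [0.4739, 0.041, 0.04]
tool_rot: [0.708, 0.706, -0.006, -0.006]
ft_force: [-1.3, -0.9, 10.2]
grip_width: 0.0497
```

Contact is 10 N, so I'll release, retract and check everything.

Call:
send_rows:
  steps: [0.06,0,0,0,0,0.087,0,0,0,0,0.087,0,0,0,0,0.087,0,0,-0.04,0,0.087,0,0,-0.09,0,0.087,0,0,-0.14,0,0.087,0,0,-0.18,0,0.087,0,0,-0.18,0]

```text
time: 27.72
position: [0.4793, 0.0408, 0.2228]
tool_rot: [0.708, 0.706, -0.004, -0.003]
ft_force: [0.7, 0.4, -0.4]
grip_width: 0.087
```

Call:
send_rows:
  steps: [0.087,0.04,0.03,0,0,0.087,0.08,0.06,0,0,0.087,0.12,0.09,0,0,0.087,0.16,0.12,0,0,0.087,0.2,0.15,0,0,0.087,0.24,0.16,0,0,0.087,0.24,0.16,0,0,0.087,0.24,0.16,0,0]

```text
time: 28.72
position: [0.6388, 0.2797, 0.2188]
tool_rot: [0.708, 0.706, -0.006, -0.004]
ft_force: [-0.5, -0.8, -0.4]
grip_width: 0.0869
```

```bash
python3 - <<'E'
from m import *
meas(10,("side","top"))
go((.5,.2,.2))
i=cv2.imread("pics/side10.png");cv2.imwrite("pics/s10.png",cv2.resize(i[140:340,180:400],None,fx=3,fy=3))
for n in("top","side"):
    a=cv2.imread(f"pics/{n}0.png").astype(int);b=cv2.imread(f"pics/{n}10.png").astype(int);d=abs(a-b).max(2)
    R_=dict(top=[(398,203,450,255),(120,212,178,278)],side=[(262,338,336,418),(205,115,270,158)])[n]
    for x0,y0,x1,y1 in R_: print(n,(x0,y0),"changed px",(d[y0:y1,x0:x1]>40).sum())
E
```

```text
side red 272 [ 0.4789 -0.0547  0.0765] [0.046 0.052 0.014]
side red 109 [ 0.4543 -0.0591  0.0182] [0.022 0.069 0.015]
side yellow 244 [0.4722 0.0383 0.076 ] [0.048 0.053 0.015]
side yellow 94 [0.4456 0.0346 0.0149] [0.019 0.068 0.009]
side green 294 [ 0.487  -0.1497  0.0768] [0.048 0.051 0.015]
side green 223 [ 0.4862 -0.1556  0.0163] [0.07  0.064 0.008]
side blue 194 [0.4646 0.1327 0.0756] [0.049 0.051 0.014]
side blue 61 [0.4375 0.127  0.0155] [0.015 0.062 0.009]
top red 367 [ 0.4783 -0.0528  0.0212] [0.066 0.068 0.015]
top yellow 387 [0.472  0.0407 0.0215] [0.069 0.069 0.018]
top green 147 [ 0.4864 -0.1467  0.0818] [0.044 0.047 0.018]
top blue 328 [0.4642 0.1376 0.0199] [0.069 0.07  0.013]
t 28.82 p [0.6393 0.279  0.2199] yaw -0.004 tilt 0.0122 w 0.0868 F [-0.2 -0.2  0.6]
(0.5, 0.2, 0.2) -> [-0.0795 -0.1388  0.0218] turn -0.004
top (398, 203) changed px 0
top (120, 212) changed px 3137
side (262, 338) changed px 0
side (205, 115) changed px 0
```

View pics/s10.png

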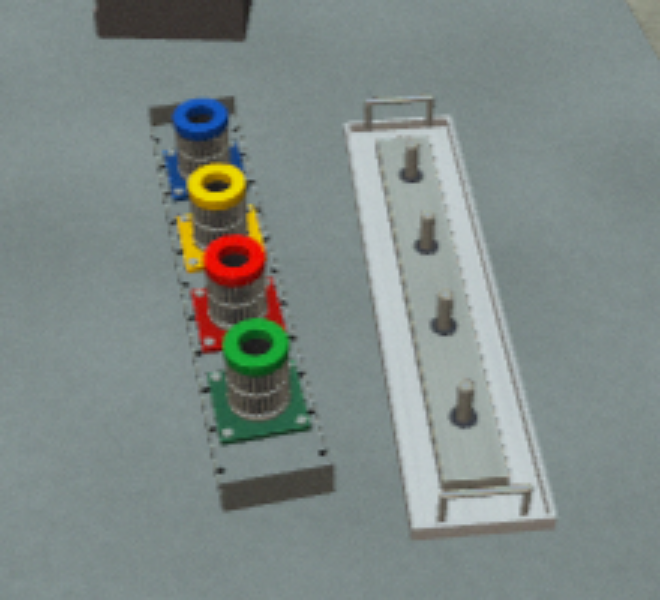

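View pics/top10.png

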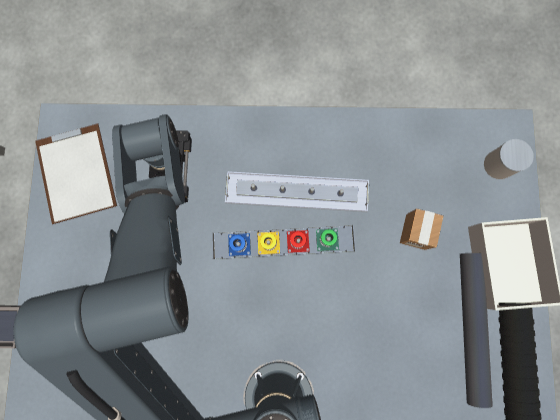

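```bash
python3 - <<'E'
from rig import hand_in
hand_in()
E
```

```text
the job is handed in; nothing more can be done
```

All four filter elements are on the store rack, each over the post of its own colour seat, upright, released and down on its plate. I handed the job in with the clock at about 29 s of the 86 s allowed; no verdict was reported.

**How each was placed:** I lowered each filter until the wrist felt the plate (about 5 to 10 N), then opened the jaws and lifted clear.

**Final checks:**
- **Filters:** The final side view gives all four cap centres in the x, y plane within about 4 mm of the seat positions I used. The caps are at equal height, as they should be when fully down. Every post showed inside its bore in the camera views.
- **Carton:** Unchanged in both the top and side views.
- **Parts bin:** Unchanged in the side view. In the last top view it was hidden under the arm, so that view could not confirm it.

**What disagreed or went wrong:**
- The wrist camera read positions about 3 to 5 mm further in x than the other two, within the jaw and post clearance.
- Over the blue seat I ended a move too early and was 7 mm off. I corrected that before lowering.
- The tool picked up a tilt of up to 0.02 rad during the moves, well under the 0.1 rad limit for the filters.

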